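Keep the die case down and hold its sprung lid at the pointer

TASK

The die case must not come up off its dock when its sprung lid is raised, so first swing the steel keeper bar shut over the foot of the case until it snaps past its spring catch. Then raise the lid by its front handle until it stands at the same angle as the red pointer on the side of the case, and finish while still holding the lid steady there: do not let go. Do not shift the pointer, and leave the spools and the jar alone.

Things in the scene. Friction and masses are not known exactly. Their poses are not given: they have to be found in the camera images.
- keeper_pivot (a point): centre of the keeper bar's pivot, on the fixed grey dock plate (180 x 215 x 10 mm), at the height of the bar's axis (26 mm above the bench). Its axes are those of the dock: x from the front (handle side) of the case to its hinge side, y to the left, z up. The dock stands at a different place and yaw each time and does not move
- keeper (a joint): keeper bar's angle about its upright pivot, rad: 0 = shut along the dock's -y over the case's front foot; at angle a (to 1.45) it points along (-sin a, -cos a) in the dock's x, y. Friction holds it where left (under 1 N at the knob). Near 0.15 rad it meets a sprung brass dome (3 to 4 N at the knob), rides over it and drops in behind it: below about 0.05 it is snapped in, against its stop at 0
- keeper_knob (a point): middle of the grippable part of the black upright knob at the free end of the keeper bar: a round post 17 mm in diameter, 147 mm from the pivot. The point lies 27 mm above the bar's axis, the knob's top 13 mm above the point; the steel bar (12 mm round) has its top 21 mm below the point
- lid_hinge (a point): middle of the lid's hinge line, at the top of the far side of the case. The green case (120 mm deep, 150 wide, 60 high, 0.7 to 1 kg, dies fixed inside) stands loose between low curbs on the dock, square to it; the hinge line runs along its y axis, z is up. Under the shut keeper the case can still rise 1 to 2 mm
- lid (a joint): opening angle of the lid, rad: 0 = shut and level; it grows as the front edge rises (stop at 1.3). A spring pulls it shut: about 3.5 N of lift at the handle starts it and about 6 N (square to the lid) holds it at 0.8 rad
- lid_grip (a point): middle of the round steel cross bar of the lid's front handle: 10 mm thick, 76 mm long between its side legs, parallel to the hinge line. With the lid shut it lies 178 mm in front of the hinge line, 6 mm above it (76 mm above the bench) and 53 mm in front of the lid's front edge, open above and below. Its axes turn with the lid: x along the lid from handle to hinge, z out of its top
- pointer (a joint): angle of the red pointer arm, about the same hinge line and counted like the lid's angle, rad (0.5 to 0.8). It stays where it is set. The lid is at the mark when lid equals this
- pointer_tip (a point): tip of the red pointer arm beside the left (+y) side of the case, 115 mm from the hinge line; its x axis runs along the arm to the hinge line. It stands about 8 mm to the left of the lid
- spool_4_mid (a point): middle of a small spool of tan thread, 35 mm wide and 40 mm high, standing: leave it alone
- pale_spool_mid (a point): middle of a wooden spool of pale thread, 39 mm wide and 45 mm high, standing: leave it alone
- rivet_jar_mid (a point): middle of a clear jar of studs with a black cap, 55 mm wide and 55 mm high, standing: leave it alone

How it is judged:
On the way, in this order (a step that is already met when the one before it is completed fails the run):
1. the keeper bar is shut and snapped in behind its spring catch (value of joint keeper below 0.05 rad), for 0.2 s.
2. the lid is raised to the pointer's angle with the keeper still shut (value of joint keeper below 0.05 rad and angle between the x axis of lid_grip and the x axis of pointer_tip, either way round below 0.07 rad), for 0.2 s.
At the end, for the whole second after the job is handed in: The keeper bar is snapped in (within 0.05 rad of shut), the gripper's fingers hold the lid still (under 0.1 rad/s, with more than 2 N) within 0.07 rad (4 degrees) of the red pointer, and the case still stands down on its dock (all of step 2 and value of joint lid above 0.4 rad and velocity of joint lid between -0.1 and 0.1 rad/s and contact force between the fingers and lid above 2 N and angle between lid_hinge's own z axis and vertical below 0.05 rad and z of lid_hinge in the frame of keeper_pivot below 0.0495 m); the arm keeps its last pose, push and grip.
It fails at once if the lid is raised before the keeper bar is shut (value of joint lid above 0.15 rad and value of joint keeper above 0.1 rad).
It fails at once if the case is pulled up or pushed out of its place on the dock (distance of lid_hinge from where it was at the start of the episode above 0.012 m or angle between lid_hinge's own z axis and vertical above 0.08 rad).
It fails at once if the red pointer is shifted (distance of pointer_tip from where it was at the start of the episode above 0.015 m).
It fails at once if a spool or the jar is knocked away (distance of any of spool_4_mid, pale_spool_mid, rivet_jar_mid from where it was at the start of the episode above 0.03 m).
It also fails if it takes over 48 s, if anything falls off the work surface, if the arm or the gripper's body presses on something with over 40 N, if the wrist force passes 120 N, or if a joint passes its speed limit or range.

ROBOT

A 6-joint arm with a two-finger parallel gripper is mounted at the origin on a cart in front of the work surface, level with it; the furniture and walls round the work are solid. World frame = base frame: x ahead of the robot, y to its left, z up, the work surface at z = 0. Lengths are in m, angles in rad, forces in N, time in s.
With the tool pointing down it reaches from about 0.325 to 0.9 m from the base axis. Payload 3.5 kg.
Tool frame: the origin (TCP) lies on the centre line of the jaws, within the pads' length; the fingertips stand 19 mm ahead of it and the grasp point (between the pads) is the TCP; z points along the fingers, y is the direction in which the jaws open and shut (so a half turn about z gives the same grasp; the last joint's range is limited). The gripper opens to 85 mm and grips with 20 to 120 N. Pads are 22 mm wide; open, the fingers measure 114 mm over their backs; the gripper's body (76 mm by 85 mm) begins 54 mm behind the grasp point. The pads swing forward as they close: fully open they stand 13 mm farther back than shut.
Start: joints at [-0.103, 0.276, -0.026, 1.268, 0, 1.467], TCP at [0.625, -0, 0.25] pointing down, gripper open.
Joint ranges: [-3.12, 3.12], [-0.85, 1.88], [-1.08, 1.24], [-1.95, 2.15], [-1.57, 1.53], [-3.14, 3.14]. Speed limits (rad/s): [2.57, 2.57, 3.14, 3.14, 3.14, 3.14].

INTERFACE

Orientations are given as a 3x3 rotation matrix whose columns are the frame's x, y, z axes.
In Python, from bench import bot, read_camera, get_calibration gives the robot as it stands.
- The arm moves only by the tool jog_arm, never from a script. Its argument "plan" is one flat list of numbers, 7 for each row, row after row: the shift along the tool's x, y, z in m, then the turn, a rotation vector about the tool's x, y, z in rad, then the closure in counts, from 0 (fully open) to 255 (shut). In form: [dx, dy, dz, ax, ay, az, gripper, dx, dy, dz, ax, ay, az, gripper, ...]. A call has 1 to 20 rows; each row shifts and turns the pose as measured when the row begins, along the tool's axes as they then stand; what a row does not reach is not made up. A row lasts 1/12 s, in which the tool goes at most 41.7 mm and 7.16 degrees, less where a joint would pass 70% of its speed; a pose out of reach is approached as far as the arm can. A call is refused whole if a number of a shift passes 0.0417 or a number of a turn 0.125, either way. A call with a gripper value outside its range is refused whole. The fingers move at their own pace and stop on an object; the grip force is fixed at half the most. Time passes only in rows, so rows that do not move let the fingers close. It gives the time, the measured TCP pose, the force and the opening at its end, in the units of the state.
- bot.observe(): the state, without advancing time (a new reading comes with each control period).
- read_camera(name): name is "scene" or "side" or "wrist"; returns the picture (400x640x3 uint8, red, green, blue); there is no depth.
- get_calibration(name): a dict with "vfov" (degrees; the focal length in pixels is half the picture's height over the tangent of half this angle, whatever the lens; pixels are square), "cx", "cy" (the principal point, pixels), "extrinsics" (4x4, takes a point from camera to world coordinates); the wrist camera has in their place "hand_eye" (4x4, takes a point from camera to tool coordinates, whose origin is the TCP and whose axes are the flange's). Camera axes: x right, y down, z forward; pixel columns grow to the right and rows downward; lengths in m; the calibration is good to about 2 mm. A picture is of the moment at which its call begins: read the wrist's pose just before it. get_calibration takes no time and is no camera call.
- bot.sign_off(): hands the job in, once; it reports no verdict.
The state is a dict: "time_s": time; "joints": joint angles; "dq": joint speeds; "joint_torque": joint torques, N m; "tool_pos": TCP position; "tool_rot": TCP orientation; "force": force on the tool from outside, world axes, zero at the start; "torque": the same for the moment, N m; "width": opening from 0.0 (shut) to 1.0 (fully open).
Only numpy, scipy, OpenCV 4.12 (cv2) and the standard library are available. Lean on these libraries where they do the work, as an engineer would, in place of code of your own. Each camera call takes 0.05 s, during which the arm holds its last target. There are 200 camera calls.

## Working session

There is one attempt and no reset: what is moved stays moved. The work goes in short steps, Python scripts to look and compute and a tool call to move; the robot and the scene stay as the last step left them, time stands still between calls to the robot, and variables do not carry over. Pictures are saved under pics/ and viewed, about 8 in all and at most 12, crops included, and the job is handed in when it is done.

Besides the shell and the picture viewer there is one more tool, called after "Emit:" as name(argument=value, ...) on one line, values as JSON. jog_arm: Moves the arm, as the interface text tells. Its arguments: {"type":"object","properties":{"plan":{"type":"array"}},"required":["plan"]}

```bash
ls; mkdir -p pics
cat > h.py <<'E'
import numpy as np, cv2
from bench import bot, read_camera, get_calibration
def cam(name):
    c=get_calibration(name); s=bot.observe()
    if 'extrinsics' in c: T=np.array(c['extrinsics'])
    else:
        W=np.eye(4);W[:3,:3]=s['tool_rot'];W[:3,3]=s['tool_pos'];T=W@np.array(c['hand_eye'])
    f=200/np.tan(np.radians(c['vfov'])/2)
    return f,c['cx'],c['cy'],T
def ray(C,u,v):
    f,cx,cy,T=C; d=T[:3,:3]@np.array([(u-cx)/f,(v-cy)/f,1]); return T[:3,3],d/np.linalg.norm(d)
def onz(C,u,v,z):
    o,d=ray(C,u,v); return o+d*(z-o[2])/d[2]
def proj(C,p):
    f,cx,cy,T=C; q=T[:3,:3].T@(np.array(p)-T[:3,3]); return np.array([cx+f*q[0]/q[2],cy+f*q[1]/q[2]])
def tri(rs):
    A=np.zeros((3,3));b=np.zeros(3)
    for o,d in rs:
        M=np.eye(3)-np.outer(d,d);A+=M;b+=M@o
    return np.linalg.solve(A,b)
E
python3 - <<'E'
from h import *
for n in ['scene','side','wrist']:
    C=cam(n); im=read_camera(n); cv2.imwrite(f'pics/{n}0.png',im[:,:,::-1]); print(n,C[0],C[1:3],C[3].round(3).tolist(), {k:v for k,v in get_calibration(n).items() if k not in('extrinsics','hand_eye')})
print(bot.observe())
E
```

```text
pics
scene 503.3717445089445 (315.0234906903488, 199.11714688781916) [[0.753, -0.286, 0.593, -0.089], [-0.658, -0.332, 0.675, -0.805], [0.004, -0.899, -0.438, 0.634], [0.0, 0.0, 0.0, 1.0]] {'vfov': 43.33789508827987, 'cx': 315.0234906903488, 'cy': 199.11714688781916}
side 398.3082089105692 (326.91094510016023, 194.57402313857577) [[0.977, -0.125, 0.17, 0.439], [-0.211, -0.611, 0.763, -0.867], [0.008, -0.781, -0.624, 0.815], [0.0, 0.0, 0.0, 1.0]] {'vfov': 53.32462533090289, 'cx': 326.91094510016023, 'cy': 194.57402313857577}
wrist 295.3322000495208 (322.1654185149187, 200.4967117685958) [[1.0, 0.0, -0.002, 0.625], [-0.0, -0.963, -0.271, 0.068], [-0.002, 0.271, -0.963, 0.372], [0.0, 0.0, 0.0, 1.0]] {'vfov': 68.21198962710493, 'cx': 322.1654185149187, 'cy': 200.4967117685958}
{'time_s': 0.15, 'joints': array([-1.03385371e-01,  2.76962474e-01, -2.75285728e-02,  1.26799911e+00,
       -3.34908704e-05,  1.46740684e+00]), 'dq': array([ 0.00055397, -0.00177988,  0.00335905, -0.00122209,  0.00175353,
        0.00154823]), 'joint_torque': array([ 1.17211301e-03, -4.46055973e+01,  2.95638728e+01,  1.04999804e-02,
       -4.45402588e-05, -1.76044369e-05]), 'tool_pos': array([6.24439180e-01, 4.82080436e-05, 2.49431512e-01]), 'tool_rot': array([[-4.02908153e-06,  9.99998575e-01, -1.68823899e-03],
       [ 9.99999990e-01,  4.26796172e-06,  1.41493086e-04],
       [ 1.41500090e-04, -1.68823841e-03, -9.99998565e-01]]), 'force': array([ 0.49309018, -0.4483283 , -0.1644844 ]), 'torque': array([-0.00110247,  0.0726584 ,  0.00463629]), 'width': 1.000173054424831}
```

View pics/scene0.png

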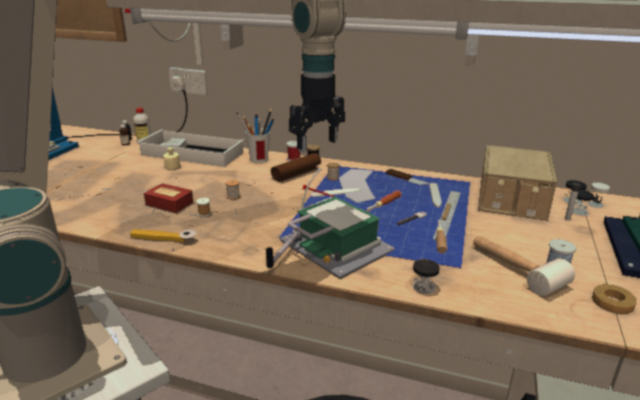

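View pics/side0.png

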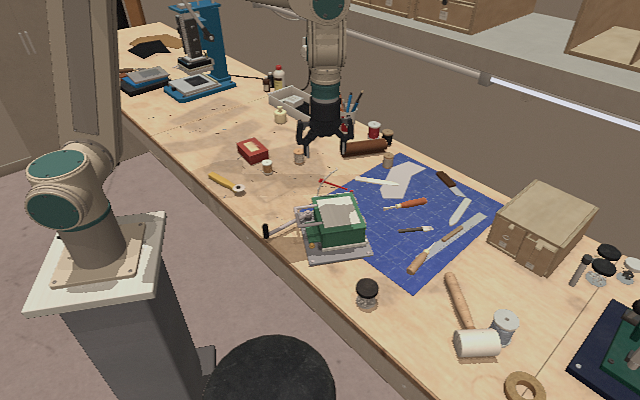

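View pics/wrist0.png

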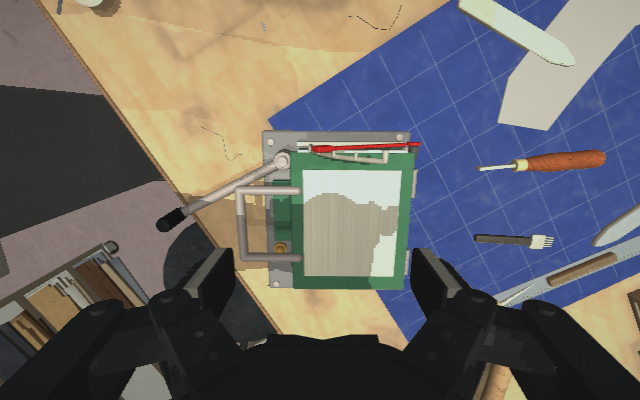

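The wrist view shows the case at about (290–415, 150–290) and the keeper pivot near (281,160). The knob is near (172,220), the handle bar near (242,225), and the red pointer runs (313,149)–(420,145). Next I'll enlarge these areas to measure them.

Run:
```python
from h import *
a=cv2.imread('pics/wrist0.png')[120:300,150:430]; cv2.imwrite('pics/w0c.png',cv2.resize(a,None,fx=2.8,fy=2.8,interpolation=cv2.INTER_CUBIC))
s=cv2.imread('pics/scene0.png')[175:275,255:395]; d=cv2.imread('pics/side0.png')[165:265,255:395]
cv2.imwrite('pics/sc.png',cv2.resize(np.hstack([s,d]),None,fx=2.85,fy=2.85,interpolation=cv2.INTER_CUBIC) if 0 else np.vstack([cv2.resize(x,(420,300),interpolation=cv2.INTER_CUBIC) for x in (s,d)]))
for n in ['scene','side','wrist']:
    im=cv2.imread(f'pics/{n}0.png').astype(int); b,g,r=im[...,0],im[...,1],im[...,2]
    m=((r>120)&(g<70)&(b<70)).astype(np.uint8)
    k,l,st,ce=cv2.connectedComponentsWithStats(m)
    for i in range(1,k):
        if st[i,4]>8: 
            p=np.argwhere(l==i)[:,::-1]; print(n,st[i].tolist(),'L',p[p[:,0].argmin()],'R',p[p[:,0].argmax()])
```

```text
scene [136, 108, 7, 5, 22] L [136 109] R [142 108]
scene [145, 185, 45, 16, 191] L [145 193] R [189 191]
scene [383, 193, 17, 10, 21] L [383 202] R [399 193]
side [276, 65, 5, 4, 12] L [276  67] R [280  66]
side [319, 179, 4, 3, 9] L [319 180] R [322 179]
side [324, 181, 23, 9, 34] L [324 181] R [346 189]
wrist [312, 143, 95, 10, 370] L [312 146] R [406 143]
wrist [408, 142, 13, 4, 46] L [408 142] R [420 142]
```

View pics/w0c.png

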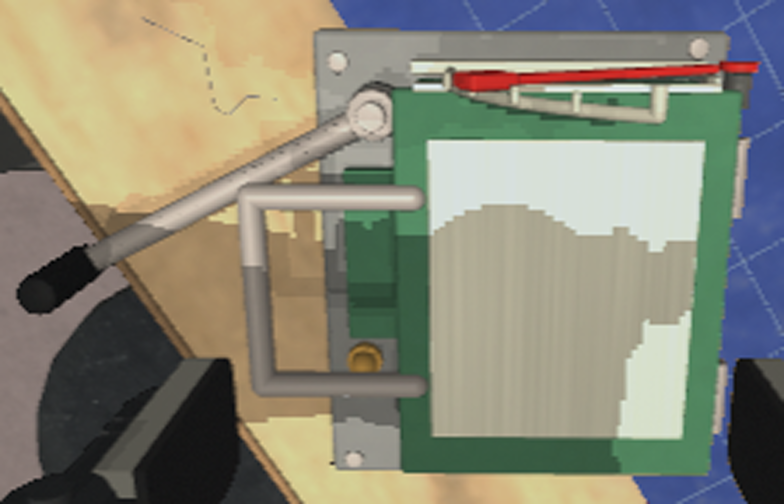

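View pics/sc.png

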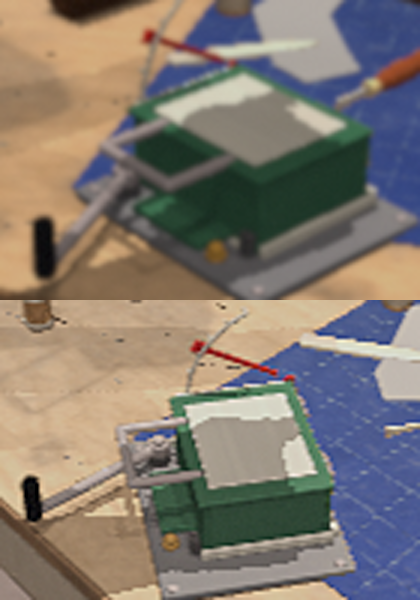

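```bash
cat > est.py <<'E'
from h import *
W,S,D=cam('wrist'),cam('scene'),cam('side')
w=lambda u,v:(150+u/2.8,120+v/2.8)
s=lambda u,v:(255+u/3,175+v/3)
d=lambda u,v:(255+u/3,165+v/3)
pr=lambda n,p:print(n,np.round(p,4))
h1=onz(W,*w(250,199),.076);h2=onz(W,*w(262,385),.076);pr('h1',h1);pr('h2',h2)
e=h1-h2;print('len',np.linalg.norm(e),'yaw from handle',np.arctan2(-e[0],e[1]))
c=[onz(W,*w(*p),.01) for p in((317,31),(728,33),(335,468))]
for i in c:pr('dock corner',i)
e=c[1]-c[0];print('yaw dock front-back',np.arctan2(e[1],e[0]),np.linalg.norm(e)); e=c[0]-c[2];print('yaw',np.arctan2(-e[0],e[1]),np.linalg.norm(e))
for z in(.03,.036):pr('pivot',onz(W,*w(372,113),z))
pr('knobtop w',onz(W,*w(38,295),.066));pr('knob top s',onz(S,*s(42,222),.066));pr('knob top d',onz(D,*d(30,182),.066))
pr('knob tri bottom-ish',tri([ray(S,*s(44,247)),ray(D,*d(32,197))]))
rs=[ray(W,*w(463,81)),ray(S,*s(147,36)),ray(D,*d(196,47))]
pr('tip all',tri(rs));pr('tip sd',tri(rs[1:]));pr('tip ws',tri(rs[:2]));pr('tip wd',tri([rs[0],rs[2]]))
lid=[onz(W,*w(*p),.073) for p in((395,90),(740,92),(402,470),(712,472))]
for i in lid:pr('lid corner',i)
E
python3 est.py
```

```text
h1 [ 0.5384 -0.0051  0.076 ]
h2 [ 0.5374 -0.0806  0.076 ]
len 0.07551754837232573 yaw from handle -0.013486935329404887
dock corner [0.5535 0.0525 0.01  ]
dock corner [0.7292 0.0517 0.01  ]
dock corner [ 0.551 -0.159  0.01 ]
yaw dock front-back -0.004777987098472644 0.17566663335659985
yaw -0.0119239683931414 0.2115465806217149
pivot [0.5784 0.0202 0.03  ]
pivot [0.5793 0.0211 0.036 ]
knobtop w [ 0.4487 -0.0467  0.066 ]
knob top s [ 0.4445 -0.0488  0.066 ]
knob top d [ 0.4477 -0.0503  0.066 ]
knob tri bottom-ish [ 0.4479 -0.045   0.0418]
tip all [0.62   0.0429 0.1269]
tip sd [0.6215 0.0443 0.1258]
tip ws [0.6191 0.043  0.1277]
tip wd [0.62   0.0429 0.1262]
lid corner [0.5928 0.0345 0.073 ]
lid corner [0.717  0.0338 0.073 ]
lid corner [ 0.5913 -0.1204  0.073 ]
lid corner [ 0.7186 -0.1212  0.073 ]
```

The dock yaw is about −0.01 rad. The pivot is at about (0.579, 0.020), the keeper at about 1.09 rad, the handle bar centre at (0.538, −0.043, 0.076), and the pointer at about 0.54 rad. I'll push the knob with the fingers as a 10 mm fork, starting by moving behind the knob.

Emit:
jog_arm(plan=[0, -0.034, 0, 0, 0, 0, 225, 0, -0.034, 0, 0, 0, 0, 225, 0, -0.034, 0, 0, 0, 0, 225, 0, -0.034, 0, 0, 0, 0, 225, 0, -0.034, 0, 0, 0, 0, 225, 0, -0.034, 0, 0, 0, 0, 225, 0, 0, 0, 0, 0, -0.117, 225, 0, 0, 0, 0, 0, -0.117, 225, 0, 0, 0, 0, 0, -0.117, 225, 0, 0, 0, 0, 0, -0.117, 225, 0, 0, 0, 0, 0, 0, 225])

```text
time_s: 1.07
tool_pos: [0.4053, 0.0012, 0.2413]
tool_rot: [[-0.47, 0.882, -0.014], [0.883, 0.47, 0.002], [0.008, -0.011, -1.0]]
force: [-0.3, -0.4, 0.7]
width: 0.119
```

Emit:
jog_arm(plan=[-0.0035, 0.0078, 0.035, 0, 0, 0, 225, -0.0035, 0.0078, 0.035, 0, 0, 0, 225, 0, 0, 0.035, 0, 0, 0, 225, 0, 0, 0.035, 0, 0, 0, 225, 0, 0, 0.025, 0, 0, 0, 225, 0, 0, 0.014, 0, 0, 0, 225, 0, 0, 0, 0, 0, 0, 225])

```text
time_s: 1.65
tool_pos: [0.4261, 0.0019, 0.0589]
tool_rot: [[-0.45, 0.893, -0.002], [0.893, 0.45, -0.0], [0.001, -0.001, -1.0]]
force: [-1.4, 0.5, -0.6]
width: 0.118
```

Run:
```python
from h import *
o=bot.observe();print(o['tool_pos'],o['width'],o['joints'].round(2))
im=read_camera('wrist'); cv2.imwrite('pics/w1.png',im[:,:,::-1])
C=cam('wrist')
for p in((.4475,-.0475,.066),(.579,.0205,.033),(.538,-.043,.076)):print(proj(C,p).round(1))
```

```text
[0.42608889 0.00189371 0.05885796] 0.11771113593104858 [-0.15  0.13 -0.67  0.78 -0.    0.96]
[315.5 373.7]
[563.6 325.8]
[483.  450.4]
```

View pics/w1.png

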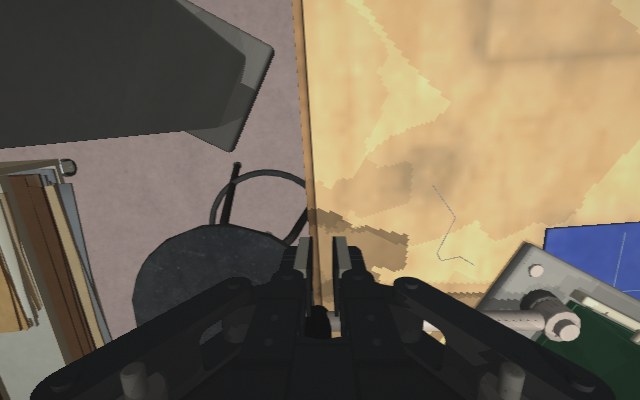

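Emit:
jog_arm(plan=[-0.011, 0, 0.001, 0, 0, 0, 225, -0.011, 0, 0.001, 0, 0, 0, 225, -0.011, 0, 0.001, 0, 0, 0, 225, -0.0118, -0.001, 0, 0, 0, -0.08, 225, -0.0118, -0.001, 0, 0, 0, -0.08, 225, -0.0118, -0.001, 0, 0, 0, -0.08, 225, -0.0118, -0.001, 0, 0, 0, -0.08, 225, -0.0118, -0.001, 0, 0, 0, -0.08, 225, -0.0118, -0.001, 0, 0, 0, -0.08, 225])

```text
time_s: 2.45
tool_pos: [0.493, -0.0989, 0.0673]
tool_rot: [[-0.82, 0.572, 0.018], [0.572, 0.82, -0.005], [-0.018, 0.006, -1.0]]
force: [-0.7, 2.3, -0.4]
width: 0.119
```

```bash
cat > kp.py <<'E'
from h import *
o=bot.observe();p=np.array(o['tool_pos']);R=np.array(o['tool_rot']);P=np.array([.579,.0205])
print(p.round(4),o['width'],np.array(o['force']).round(1))
t=-R[:2,0]; k=p[:2]+.0179*t; v=k-P
print('knob if nested',k.round(4),'r',np.linalg.norm(v).round(4),'a',np.arctan2(-v[0],-v[1]).round(3),'tool a',np.arctan2(-t[1],t[0]).round(3))
E
python3 kp.py
python3 - <<'E'
from h import *
for n in('scene','side'):
    im=read_camera(n)[:,:,::-1];cv2.imwrite(f'pics/{n}1.png',im)
a=cv2.imread('pics/side1.png')[140:290,220:420];cv2.imwrite('pics/s1c.png',cv2.resize(a,(800,600),interpolation=cv2.INTER_CUBIC))
E
```

```text
[ 0.493  -0.0989  0.0673] 0.1188042438538049 [-0.7  2.3 -0.4]
knob if nested [ 0.5077 -0.1092] r 0.148 a 0.503 tool a 0.61
```

View pics/s1c.png

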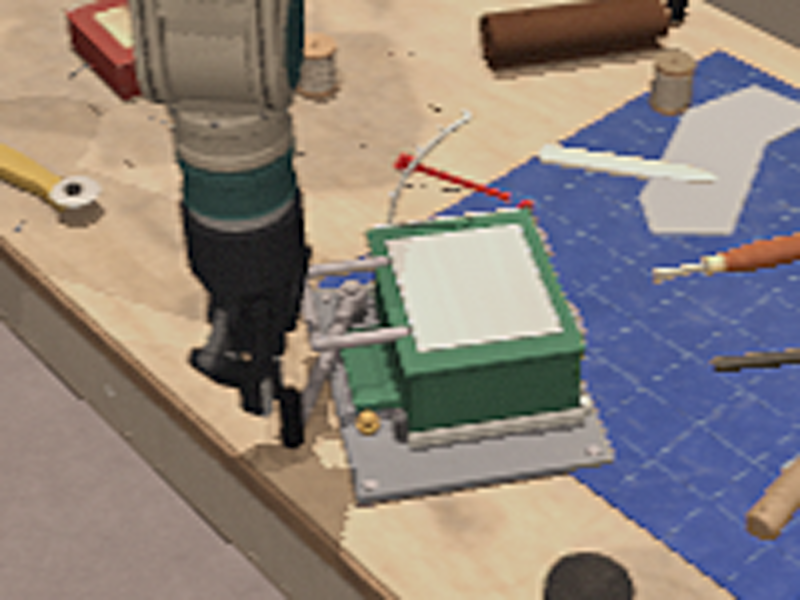

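The keeper is following the fork, with the knob now at about 0.50 rad. The tool has risen to z 0.067, so I'll lower it and keep going.

Emit:
jog_arm(plan=[0, 0, 0.011, 0, 0, -0.05, 225, -0.0118, -0.001, 0.002, 0, 0, -0.09, 225, -0.0118, -0.001, 0.002, 0, 0, -0.09, 225, -0.0118, -0.001, 0.002, 0, 0, -0.09, 225, 0, 0, 0, 0, 0, 0, 225])

```text
time_s: 2.97
tool_pos: [0.5281, -0.122, 0.0552]
tool_rot: [[-0.956, 0.292, 0.027], [0.292, 0.956, -0.007], [-0.027, 0.001, -1.0]]
force: [0.0, -0.8, -0.3]
width: 0.12
```

```bash
python3 kp.py
```

```text
[ 0.5281 -0.122   0.0552] 0.12031656491475821 [ 0.  -0.8 -0.3]
knob if nested [ 0.5452 -0.1272] r 0.1515 a 0.225 tool a 0.297
```

Emit:
jog_arm(plan=[-0.0085, 0.002, 0, 0, 0, -0.09, 225, -0.0085, 0.001, 0, 0, 0, -0.09, 225, -0.0085, 0, 0, 0, 0, -0.09, 225, -0.0085, 0, 0, 0, 0, 0, 225, -0.004, 0, 0, 0, 0, 0, 225])

```text
time_s: 3.38
tool_pos: [0.5587, -0.1259, 0.0565]
tool_rot: [[-0.999, 0.039, 0.012], [0.039, 0.999, -0.01], [-0.013, -0.01, -1.0]]
force: [-0.3, -1.1, -0.4]
width: 0.117
```

```bash
python3 kp.py
```

```text
[ 0.5587 -0.1259  0.0565] 0.11681046287114881 [-0.3 -1.1 -0.4]
knob if nested [ 0.5766 -0.1266] r 0.1472 a 0.017 tool a 0.039
```

Emit:
jog_arm(plan=[-0.005, 0, 0, 0, 0, 0, 225, -0.005, 0, 0, 0, 0, 0, 225, -0.003, 0, 0, 0, 0, 0, 225])

```text
time_s: 3.63
tool_pos: [0.5599, -0.1256, 0.0558]
tool_rot: [[-0.999, 0.051, -0.013], [0.051, 0.999, -0.012], [0.013, -0.012, -1.0]]
force: [-5.3, -1.1, 5.2]
width: 0.123
```

```bash
python3 kp.py
```

```text
[ 0.5599 -0.1256  0.0558] 0.12278581381697763 [-5.3 -1.1  5.2]
knob if nested [ 0.5778 -0.1266] r 0.1471 a 0.008 tool a 0.051
```

The keeper is against its stop, with a 5 N reaction at an estimated 0.008 rad. I'll back off, rise and turn back for the handle.

Emit:
jog_arm(plan=[0.015, 0, 0, 0, 0, 0, 225, 0.015, 0, 0, 0, 0, 0, 225, 0, 0, -0.037, 0, 0, 0, 225, 0, 0, -0.037, 0, 0, 0, 225, 0, 0, -0.037, 0, 0, 0, 225, 0, 0, -0.037, 0, 0, 0, 225, 0, 0, 0, 0, 0, 0.12, 135, 0, 0, 0, 0, 0, 0.12, 135, 0, 0, 0, 0, 0, 0.12, 135, 0, 0, 0, 0, 0, 0.12, 135, 0, 0, 0, 0, 0, 0.12, 135, 0, 0, 0, 0, 0, 0.12, 135, 0, 0, 0, 0, 0, 0.12, 135, 0, 0, 0, 0, 0, 0.12, 135, 0, 0, 0, 0, 0, 0.12, 135, 0, 0, 0, 0, 0, 0.12, 135, 0, 0, 0, 0, 0, 0.12, 135, 0, 0, 0, 0, 0, 0.12, 135, 0, 0, 0, 0, 0, 0, 135])

```text
time_s: 5.22
tool_pos: [0.5277, -0.1137, 0.2173]
tool_rot: [[0.006, 1.0, -0.005], [1.0, -0.006, 0.001], [0.001, -0.005, -1.0]]
force: [-0.8, -0.4, 0.2]
width: 0.471
```

Run:
```python
from h import *
o=bot.observe();print(o['tool_pos'],o['width'],o['joints'].round(2))
C=cam('wrist');im=read_camera('wrist')[:,:,::-1];cv2.imwrite('pics/w2.png',im)
c=im[0:300,200:600];cv2.imwrite('pics/w2c.png',cv2.resize(c,(800,600),interpolation=cv2.INTER_CUBIC))
for p in((.577,-.1265,.066),(.579,.0205,.033),(.538,-.043,.076)):print(proj(C,p).round(1))
```

```text
[ 0.52774808 -0.11374352  0.21732975] 0.4711578340182426 [-0.33  0.15 -0.26  1.17 -0.    1.25]
[373.9 204. ]
[376.7  44.2]
[334.4 114.3]
```

View pics/w2c.png

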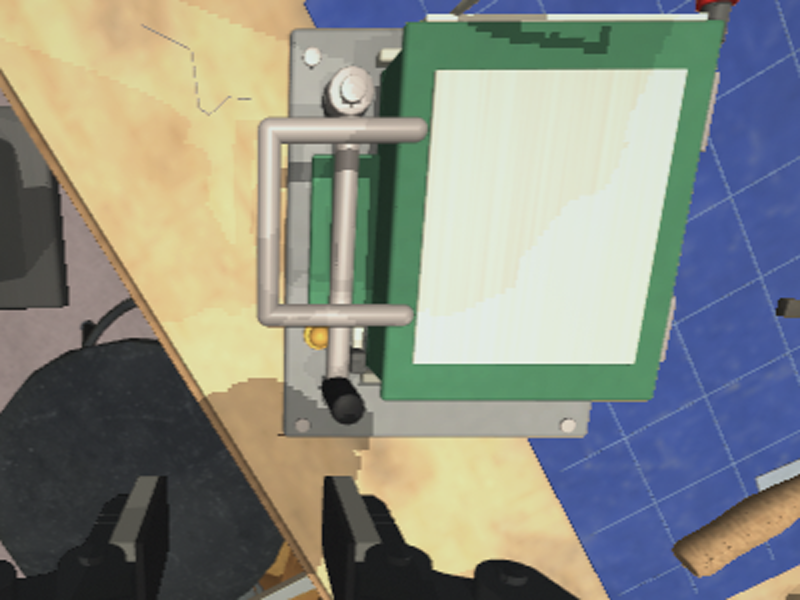

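The keeper bar lies shut behind the brass dome: pivot at px (375,44), knob top at (373,203). The handle bar's centre is at px (334,111), matching the prediction. I'll work out the exact offset to it.

Run:
```python
from h import *
C=cam('wrist');R=np.array(bot.observe()['tool_rot']);p=np.array(bot.observe()['tool_pos'])
a=onz(C,334.2,64,.076);b=onz(C,334.2,157.7,.076);m=(a+b)/2
print(a,b,m,np.linalg.norm(a-b),'tool delta',(R.T@(m-p)).round(4),'knob',onz(C,373.5,203.5,.066))
```

```text
[ 0.53715718 -0.00320124  0.076     ] [ 0.53786739 -0.08022053  0.076     ] [ 0.53751228 -0.04171088  0.076     ] 0.07702256725619316 tool delta [0.072  0.0104 0.1413] knob [ 0.57664821 -0.12580679  0.066     ]
```

Emit:
jog_arm(plan=[0.036, 0.005, 0, 0, 0, 0, 135, 0.036, 0.005, 0, 0, 0, 0, 135, 0, 0, 0, 0, 0, 0, 135])

```text
time_s: 5.52
tool_pos: [0.5387, -0.0414, 0.218]
tool_rot: [[0.002, 1.0, -0.003], [1.0, -0.002, 0.001], [0.001, -0.003, -1.0]]
force: [-0.3, -1.0, 0.5]
width: 0.47
```

Emit:
jog_arm(plan=[0, -0.001, 0.03, 0, 0, 0, 135, 0, 0, 0.03, 0, 0, 0, 135, 0, 0, 0.03, 0, 0, 0, 135, 0, 0, 0.03, 0, 0, 0, 135, 0, 0, 0.018, 0, 0, 0, 135, 0, 0, 0, 0, 0, 0, 135])

```text
time_s: 6.02
tool_pos: [0.5425, -0.0397, 0.0803]
tool_rot: [[-0.014, 1.0, 0.01], [1.0, 0.014, -0.001], [-0.001, 0.01, -1.0]]
force: [-0.8, -0.3, -0.6]
width: 0.469
```

Emit:
jog_arm(plan=[-0.0015, -0.005, 0.004, 0, 0, 0, 135, 0, 0, 0, 0, 0, 0, 135, 0, 0, 0, 0, 0, 0, 200, 0, 0, 0, 0, 0, 0, 220, 0, 0, 0, 0, 0, 0, 255, 0, 0, 0, 0, 0, 0, 255, 0, 0, 0, 0, 0, 0, 255, 0, 0, 0, 0, 0, 0, 255])

```text
time_s: 6.68
tool_pos: [0.5382, -0.0427, 0.0801]
tool_rot: [[-0.014, 1.0, 0.014], [1.0, 0.014, -0.002], [-0.002, 0.014, -1.0]]
force: [-0.0, -0.0, -3.4]
width: 0.094
```

The bar is gripped at about 8 mm opening. Next I'll raise it along the hinge arc in small turns.

Emit:
jog_arm(plan=[0, 0.0005, -0.0071, 0.04, 0, 0, 255, 0, 0.0005, -0.0071, 0.04, 0, 0, 255, 0, 0.0005, -0.0071, 0.04, 0, 0, 255, 0, 0.0005, -0.0071, 0.04, 0, 0, 255, 0, 0, 0, 0, 0, 0, 255])

```text
time_s: 7.1
tool_pos: [0.5419, -0.0427, 0.109]
tool_rot: [[-0.014, 0.989, -0.15], [1.0, 0.014, -0.005], [-0.003, -0.15, -0.989]]
force: [-0.7, -0.1, -3.3]
width: 0.093
```

```bash
cat > lid.py <<'E'
from h import *
o=bot.observe();p=np.array(o['tool_pos']);R=np.array(o['tool_rot'])
H=np.array([.716,.070]); v=p[[0,2]]-H
print(p.round(4),'F',np.array(o['force']).round(1),'w',round(o['width'],3),'q',o['joints'].round(2))
print('r',np.linalg.norm(v).round(4),'(nominal .1783) lid by pos',(np.arctan2(v[1],-v[0])-np.arctan2(.010,.178)).round(3),'tool tilt',np.arctan2(-R[2,1],R[0,1]).round(3))
E
python3 lid.py
```

```text
[ 0.5419 -0.0427  0.109 ] F [-0.7 -0.1 -3.3] w 0.093 q [-0.18  0.34 -0.26  1.11 -0.03  1.38]
r 0.1785 (nominal .1783) lid by pos 0.164 tool tilt 0.15
```

Emit:
jog_arm(plan=[0, 0.0005, -0.0071, 0.04, 0, 0, 255, 0, 0.0005, -0.0071, 0.04, 0, 0, 255, 0, 0.0005, -0.0071, 0.04, 0, 0, 255, 0, 0.0005, -0.0071, 0.04, 0, 0, 255, 0, 0.0005, -0.0071, 0.04, 0, 0, 255, 0, 0.0005, -0.0071, 0.04, 0, 0, 255, 0, 0.0005, -0.0071, 0.04, 0, 0, 255, 0, 0.0005, -0.0071, 0.04, 0, 0, 255, 0, 0, 0, 0, 0, 0, 255])

```text
time_s: 7.85
tool_pos: [0.5606, -0.0425, 0.1583]
tool_rot: [[-0.014, 0.888, -0.46], [1.0, 0.011, -0.009], [-0.003, -0.46, -0.888]]
force: [-4.4, -0.3, -2.8]
width: 0.091
```

```bash
python3 lid.py
python3 - <<'E'
from h import *
for n in('scene','side'):
    im=read_camera(n)[:,:,::-1];cv2.imwrite(f'pics/{n}2.png',im)
s=cv2.imread('pics/scene2.png')[165:265,265:385]; d=cv2.imread('pics/side2.png')[155:255,265:385]
cv2.imwrite('pics/sc2.png',np.hstack([cv2.resize(x,(400,333),interpolation=cv2.INTER_CUBIC) for x in(s,d)]))
E
```

```text
[ 0.5606 -0.0425  0.1583] F [-4.4 -0.3 -2.8] w 0.091 q [-0.15  0.55  0.08  1.58 -0.08  1.42]
r 0.1787 (nominal .1783) lid by pos 0.46 tool tilt 0.478
```

View pics/sc2.png

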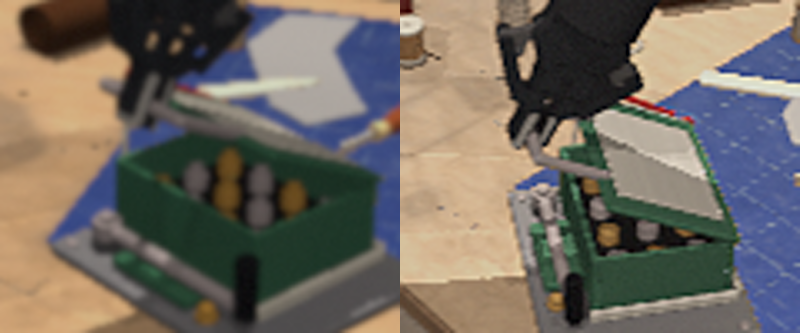

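```bash
cat > ptr.py <<'E'
from h import *
from scipy.optimize import least_squares
C0=dict(scene=cam('scene'),side=cam('side'))
c=get_calibration('wrist');W=np.eye(4);W[:3,:3]=[[-4e-6,1,-.00169],[1,4e-6,.00014],[.00014,-.00169,-1]];W[:3,3]=[.62444,.00005,.24943]
C0['wrist']=(200/np.tan(np.radians(c['vfov'])/2),c['cx'],c['cy'],W@np.array(c['hand_eye']))
tip={'wrist':(150+463/2.8,120+81/2.8),'scene':(304.0,187),'side':(320.3,180.7)}
# arm line pixels (red, either shade) per view, initial pictures
L={}
for n,box in dict(scene=(300,182,336,200),side=(316,176,356,196),wrist=(308,138,424,154)).items():
    x0,y0,x1,y1=box; im=cv2.imread(f'pics/{n}0.png').astype(int)[y0:y1,x0:x1]
    m=(im[...,2]>1.6*im[...,1])&(im[...,2]>1.6*im[...,0])&(im[...,2]>70)
    p=np.argwhere(m)[:,::-1]+[x0,y0]
    vx,vy,cx,cy=cv2.fitLine(p.astype(np.float32),cv2.DIST_HUBER,0,.01,.01).ravel(); L[n]=vy/vx
    print(n,len(p),'slope',round(vy/vx,3),'x',p[:,0].min(),p[:,0].max())
    for th in(.5,.55,.6,.65):
        a,b=[proj(C0[n],(.716-r*np.cos(th),.043,.070+r*np.sin(th))) for r in(.115,.01)]
        print('   ',th,a.round(1),b.round(1),'slope',((b-a)[1]/(b-a)[0]).round(3))
f=lambda q:np.concatenate([proj(C0[n],(.716-q[2]*np.cos(q[0]),q[1],.070+q[2]*np.sin(q[0])))-tip[n] for n in tip])
r=least_squares(f,[.55,.043,.115]);print(r.x,r.fun.round(1))
g=lambda q:f([q[0],q[1],.115]);r=least_squares(g,[.55,.043]);print(r.x,r.fun.round(1))
E
python3 ptr.py
```

```text
scene 45 slope 0.341 x 303 332
    0.5 [302.5 188.4] [330.2 196.4] slope 0.289
    0.55 [303.4 186.2] [330.3 196.2] slope 0.373
    0.6 [304.4 184. ] [330.4 196.1] slope 0.463
    0.65 [305.4 181.9] [330.5 195.9] slope 0.559
side 67 slope 0.341 x 318 352
    0.5 [318.2 181.1] [348.2 190.9] slope 0.324
    0.55 [319.2 179.6] [348.3 190.8] slope 0.381
    0.6 [320.2 178.2] [348.4 190.6] slope 0.442
    0.65 [321.4 176.7] [348.5 190.5] slope 0.508
wrist 477 slope -0.053 x 312 420
    0.5 [310.9 149. ] [405.6 143.8] slope -0.055
    0.55 [314.2 149.6] [405.9 143.8] slope -0.063
    0.6 [317.9 150.2] [406.3 143.9] slope -0.072
    0.65 [322.1 150.9] [406.7 143.9] slope -0.082
[0.53204605 0.04313499 0.11245669] [ 0.3  0.1 -0.3  0.2 -0.8 -0.3]
[0.55534141 0.04320132] [-0.8  0.5 -0.5 -1.  -1.  -1.3]
```

Pointer estimates from four routes are 0.515–0.555 rad, so I'm aiming for about 0.53.

Emit:
jog_arm(plan=[0, 0.0004, -0.0058, 0.032, 0, 0, 255, 0, 0.0004, -0.0058, 0.032, 0, 0, 255, 0, 0, 0, 0, 0, 0, 255, 0, 0, 0, 0, 0, 0, 255, 0, 0, 0, 0, 0, 0, 255])

```text
time_s: 8.37
tool_pos: [0.5644, -0.0424, 0.1654]
tool_rot: [[-0.013, 0.861, -0.509], [1.0, 0.01, -0.009], [-0.003, -0.509, -0.861]]
force: [-1.7, -0.8, -2.6]
width: 0.087
```

```bash
python3 lid.py
python3 - <<'E'
from h import *
ims={n:read_camera(n)[:,:,::-1] for n in('wrist','side')}
for n in ims:cv2.imwrite(f'pics/{n}3.png',ims[n])
d=ims['side'][150:225,300:400]
cv2.imwrite('pics/fin.png',np.vstack([cv2.resize(d,(500,375),interpolation=cv2.INTER_CUBIC),cv2.resize(ims['wrist'][0:220],(500,172))]))
E
```

```text
[ 0.5644 -0.0424  0.1654] F [-1.7 -0.8 -2.6] w 0.087 q [-0.15  0.59  0.14  1.65 -0.08  1.43]
r 0.1791 (nominal .1783) lid by pos 0.505 tool tilt 0.534
```

View pics/fin.png

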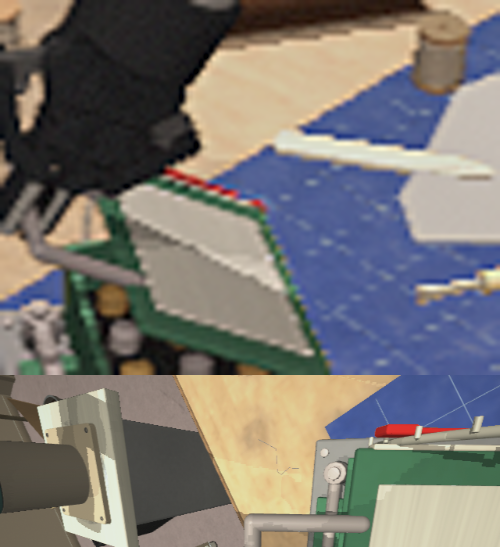

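Run:
```python
from h import *
C=cam('wrist');im=cv2.imread('pics/wrist3.png').astype(int)
m=(im[...,2]>1.8*im[...,1])&(im[...,2]>1.8*im[...,0])&(im[...,2]>90);m[:,:450]=0;m[120:]=0
p=np.argwhere(m)[:,::-1];print(len(p),p[p[:,0].argmin()],p[p[:,0].argmax()])
l=p[p[:,0]<p[:,0].min()+4].mean(0)
o,d=ray(C,*l);q=o+d*(.043-o[1])/d[1];print('tip',q.round(4),'ang',np.arctan2(q[2]-.07,.716-q[0]).round(3))
for th in(.48,.52,.56,.6):print(th,proj(C,(.716-.115*np.cos(th),.043,.07+.115*np.sin(th))).round(1))
# lid edge slope vs red slope in side view
s=cv2.imread('pics/side3.png').astype(int)
y0,y1,x0,x1=180,200,326,354;c=s[y0:y1,x0:x1]
red=(c[...,2]>1.6*c[...,1])&(c[...,2]>70);gr=(c[...,1]>1.25*c[...,2])&(c[...,1]>1.1*c[...,0])
for n,k in(('red',red),('green',gr)):
    a=np.argwhere(k)[:,::-1].astype(np.float32);print(n,len(a),cv2.fitLine(a,cv2.DIST_HUBER,0,.01,.01).ravel().round(3))
print(bot.observe()['dq'].round(3))
```

```text
1042 [480  72] [598  68]
tip [0.6166 0.043  0.132 ] ang 0.558
0.48 [476.1  76.5]
0.52 [481.4  75.1]
0.56 [487.5  73.6]
0.6 [494.7  72. ]
red 25 [ 0.937  0.348 16.5    7.2  ]
green 46 [ 0.945  0.328 14.833  9.325]
[0.002 0.004 0.008 0.01  0.001 0.001]
```

The lid looks about 0.02 rad low: edge slope 0.347 against the pointer's 0.371. I'll make one small nudge, then hold.

Emit:
jog_arm(plan=[0, 0.0002, -0.0032, 0.015, 0, 0, 255, 0, 0, 0, 0, 0, 0, 255, 0, 0, 0, 0, 0, 0, 255, 0, 0, 0, 0, 0, 0, 255, 0, 0, 0, 0, 0, 0, 255, 0, 0, 0, 0, 0, 0, 255])

```text
time_s: 8.97
tool_pos: [0.5661, -0.0423, 0.1682]
tool_rot: [[-0.013, 0.854, -0.521], [1.0, 0.01, -0.009], [-0.003, -0.521, -0.854]]
force: [-1.6, -1.5, -2.9]
width: 0.091
```

```bash
python3 lid.py
python3 - <<'E'
from h import *
o=bot.observe();print(o['dq'].round(3))
s=read_camera('side')[:,:,::-1].astype(int)
y0,y1,x0,x1=180,200,326,354;c=s[y0:y1,x0:x1]
red=(c[...,2]>1.6*c[...,1])&(c[...,2]>70);gr=(c[...,1]>1.25*c[...,2])&(c[...,1]>1.1*c[...,0])
for n,k in(('red',red),('green',gr)):
    a=np.argwhere(k)[:,::-1].astype(np.float32);v=cv2.fitLine(a,cv2.DIST_HUBER,0,.01,.01).ravel();print(n,len(a),v[1]/v[0])
E
```

```text
[ 0.5661 -0.0423  0.1682] F [-1.6 -1.5 -2.9] w 0.091 q [-0.15  0.6   0.16  1.67 -0.09  1.44]
r 0.1792 (nominal .1783) lid by pos 0.524 tool tilt 0.548
[ 0.001  0.001 -0.001 -0.002  0.    -0.001]
red 20 0.3885086
green 49 0.35304996
```

```bash
python3 -c "
from bench import bot
print(bot.sign_off())"; python3 lid.py
```

```text
the job is handed in; nothing more can be done
None
the job is handed in; nothing more can be done
```

I snapped the keeper shut, then raised the lid by its handle to the pointer's angle, and handed in at about 9 s while still gripping it. Sign-off gives no verdict, so these are my own last checks:

- **Keeper:** it reached its stop with about 5 N of reaction, at an estimated 0.008 rad. The wrist picture taken afterwards showed the bar behind the brass dome.
- **Lid angle:** I put it at 0.524 rad from the gripper position, or 0.548–0.56 from the gripper tilt. The two disagree by up to about 0.04 rad, probably because the bar turned slightly in the pads.
- **Pointer angle:** my estimates ranged from 0.51 to 0.56 rad, so the lid should be within the 0.07 rad allowed. The last slope check in the side view suggests the lid is about 0.02–0.03 rad low, based on only about 20 red pixels.
- **Hold and case:** the arm was still (joint speeds up to 0.002 rad/s) and the grip was closed on the bar. The handle stayed within 1 mm of its expected hinge arc, so I saw no sign of the case lifting, but I did not measure the case height directly.
- **Pointer, spools and jar:** I made no contact with them that I know of, but I did not re-measure them at the end.

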